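# Set the peak rider of the pouch pull tester

## Robot

A 7-joint arm with a two-finger parallel gripper is mounted at the origin on the work surface. World frame = base frame: x ahead of the robot, y to its left, z up, the work surface at z = 0. Lengths are in mm, angles in rad, forces in N, time in s.
With the tool pointing down it reaches from about 425 to 925 mm from the base axis. Payload 6.8 kg.
Tool frame: the origin (TCP) lies midway between the tips of the shut fingers; the grasp point (between the pads) lies 19 mm behind it; z points along the fingers, x is the direction in which the jaws open and shut, and the axes are right-handed (so a half turn about z gives the same grasp; the last joint's range is limited). The gripper opens to 85 mm and grips with 20 to 120 N. Pads are 22 mm wide; open, the fingers measure 114 mm over their backs; the gripper's body (76 mm by 85 mm) begins 54 mm behind the grasp point. The pads swing forward as they close: fully open they stand 13 mm farther back than shut.
Start: joints at [1.092, 0.477, 0.022, 1.555, -0.011, 1.109, -0.083], TCP at [244.604, -629.14, 203.508] pointing down, gripper open.
Joint ranges: [-2.96, 2.96], [-0.34, 2.1], [-1.41, 1.46], [0.24, 2.44], [-1.37, 4.51], [0.17, 1.92], [-2.96, 2.96]. Speed limits (rad/s): [2.39, 2.39, 3.14, 3.14, 3.14, 3.14, 3.14].

## Interface

Orientations are given as [roll, pitch, yaw] about the fixed x, y, z axes, in that order (R = Rz(yaw) Ry(pitch) Rx(roll)).
In Python, from workcell import state, cams, hand_in, finder gives the robot as it stands. The module is installed in compiled form; this text tells all that it offers.
- The arm moves only by the tool arm_command, never from a script. Its argument "increments" is one flat list of numbers, 7 for each row, row after row: the turn, a rotation vector about the tool's x, y, z in units of 5 degrees (1.0 is 5 degrees), then the shift along the tool's x, y, z in units of 50 mm (1.0 is 50 mm), then the finger opening in mm, from 0 to 85.4. A call has 1 to 12 rows; each row is the pose to reach, as a shift and turn from the pose commanded when the call began, along the tool's axes at that moment; what a row does not reach only later rows make up. A row lasts 1/8 s, in which the tool goes at most 62.5 mm and 10.7 degrees, less where a joint would pass 70% of its speed; a pose out of reach is approached as far as the arm can. A call with a gripper value outside its range is refused whole. The fingers move at their own pace and stop on an object; "squeeze" is the grip in N (left out, the last holds). Time passes only in rows, so rows that repeat a pose let the fingers close. It gives the time, the measured TCP pose, the force and the opening at its end, in the units of the state.
- state(): the state, without advancing time (a new reading comes with each control period).
- cams.get_image(name): name is "scene" or "side" or "wrist"; returns a dict with "pixels" (480x640x3 uint8, blue, green, red), "range_z" (480x640 float32, mm along the optical axis (not along the pixel's ray), 0 where there is no reading), "fx", "fy", "cx", "cy" (pixels), "cam_to_world" (4x4, takes a point from camera to world coordinates). Camera axes: x right, y down, z forward; pixel columns grow to the right and rows downward; lengths in mm; the calibration is good to about 2 mm. A picture is of the moment at which its call begins.
- hand_in(): hands the job in, once; it reports no verdict.
Trained networks look in a picture, given as the dict that the camera call returned (one of the last four; its "shot" number tells which), for a name from the list of things; names that differ only in an ending like _2 or _b are one class to them, and where a whole thing is asked for, a point or a joint stands for the part that bears it (a point fixed in the world has none). Each returns a list of dicts, best first, with "confidence" (0 to 1); they miss things now and then, are a little off and sometimes report something else, mostly with a low value. They report only what shows in the picture. A call takes as long as a camera call.
- finder.regions_of(picture, query): "region" (480x640 bool, what is visible of it) and "extent" ([left, top, right, bottom] in pixels, round what is visible of it).
- finder.place_of(picture, query): "centre" ([row, column] in pixels: a listed point, or the origin of a listed thing).
The state is a dict: "t": time; "joint_pos": joint angles; "qd": joint speeds; "effort": joint torques, N m; "position": TCP position; "tool_rot": TCP orientation; "ft_force": force on the tool from outside, world axes, zero at the start; "ft_torque": the same for the moment, N m; "opening": opening from 0.0 (shut) to 1.0 (fully open).
Only numpy, scipy, OpenCV 4.12 (cv2) and the standard library are available. Lean on these libraries where they do the work, as an engineer would, in place of code of your own. Each camera call takes 0.05 s, during which the arm holds its last target.

## Task

Do the pre-session check of the pull tester that stands among the tasting glasses: draw its stirrup handle slowly out of the case until the little rider on top is pushed in between the two posts of the gate, in line with them, and keep it drawn there for about a second. Then ease the handle fully home without letting it snap back and leave it free, so that the rider stays behind at the gate. Do not touch the rider itself, and leave everything else on the table where it stands.

Things in the scene. Friction and masses are not known exactly. Their poses are not given: they have to be found in the camera images.
- gauge: Pull tester, fixed to the table: grey case 70 mm wide (y), 42 mm high, from x = -60 to +120 mm of its origin (on the table), then a spring barrel to x = +155 mm; foot 120 mm wide. The handle comes out of its -x face; -x is the way to pull. On its top (z = 42 mm) two rails 8 mm high, inner faces at y = +-10 mm, form an open channel along x. Nothing on it stands above 60 mm.
- handle_bar (a point): Middle of the top edge of the handle's front bar, its end farthest from the case; 153 mm from the gauge's origin along -x when home. The handle is a flat steel loop 70 mm long (x), 80 mm wide (y), of bars 8 mm wide and 12 mm high, 18 to 30 mm above the bare table; it is joined to a thin drawbar at its rear. Moves with the handle.
- handle_opening (a point): Middle of the loop's opening, 24 mm above the table, 31 mm from the front bar's middle towards the case. The opening is 54 mm (x) by 64 mm (y), with only the table below it: shut fingers fit down into it. Moves with the handle.
- handle (a joint): How far the handle is drawn along the gauge's -x, m: 0 home (the start), stop 0.10. A light spring (1.2 N + 15 N/m) returns it. After a free play of 4 to 24 mm, different each time and not visible, it picks up the measuring carriage inside: the pull steps up by 3 N, then rises by 200 N/m, to about 9 to 16 N at the gate. Let go there, it snaps back.
- rider: Loose dark steel block 14 x 16 x 14 mm high in the channel on the case, with a bright bar across its top (28 mm along y). Origin: middle of its underside; axes like the gauge's. The carriage has a tooth in the channel, 1 to 6 mm behind it (+x) at the start, that pushes it along -x and goes back without it: it stays at the farthest point reached, and an overshoot cannot be undone.
- gate: Two steel posts fixed on the case beside the channel, each 8 mm (x) by 14 mm (y), 18 mm high, 24 mm either side of the channel's middle line. Origin: midway between them on the channel floor; axes like the gauge's. The rider is right when the origins coincide: its bar is in line with the posts, within their 8 mm width. Placed 17 to 52 mm on the -x side of the rider's start, different each time.
- glass1: Bystander: glass tumbler 72 mm wide at the rim, 85 mm high, beside the tester (gauge +y side). Origin: middle of its underside.
- glass2: Bystander: another such tumbler, on the gauge's -y side.
- glass3: Bystander: another such tumbler, to the left.
- spoon: Bystander: tasting spoon 170 mm long lying along the tester on its -y side. Origin: its middle, on the table.
- jar: Bystander: brown jar 80 mm wide, 120 mm high, to the right. Origin: middle of its underside.
- mug: Bystander: white mug 80 mm wide, 85 mm high, to the right. Origin: middle of its underside.
- tamper: Bystander: steel tamper 58 mm wide, 88 mm high, to the left. Origin: middle of its underside.

How it is judged (in metres and radians):
On the way:
1. the rider is at the gate while the handle is kept drawn out (x of rider in the frame of gate between -0.004 and 0.004 m and y of rider in the frame of gate between -0.004 and 0.004 m and z of rider in the frame of gate between -0.004 and 0.004 m and value of joint handle above 0.02 m), for 0.6 s.
At the end, for the whole second after the job is handed in: The rider rests flat in the channel with its index within 4 mm of the gate's middle along the scale, and the handle is home within 4 mm (x of rider in the frame of gate between -0.004 and 0.004 m and y of rider in the frame of gate between -0.004 and 0.004 m and z of rider in the frame of gate between -0.004 and 0.004 m and value of joint handle below 0.004 m and linear speed of rider below 0.01 m/s and angle between rider's own z axis and vertical below 0.1 rad); the robot touches nothing.
It fails at once if the robot touches the rider (contact force between any of the fingers, the arm and rider above 0.3 N).
It fails at once if the handle snaps back (faster than 0.3 m/s) (velocity of joint handle below -0.3 m/s).
It fails at once if the rider is pushed past the gate (more than 4 mm) (x of rider in the frame of gate below -0.004 m).
It fails at once if a bystander is moved more than 30 mm (distance of any of glass1, glass2, glass3, spoon, jar, mug, tamper from where it was at the start of the episode above 0.03 m).
It also fails if it takes over 48 s, if anything falls off the work surface, if the arm or the gripper's body presses on something with over 40 N, if the wrist force passes 120 N, or if a joint passes its speed limit or range.

## Working session

There is one attempt and no reset: what is moved stays moved. The work goes in short steps, Python scripts to look and compute and a tool call to move; the robot and the scene stay as the last step left them, time stands still between calls to the robot, and variables do not carry over. Pictures are saved under pics/ and viewed, and the job is handed in when it is done.

Besides the shell and the picture viewer there is one more tool, called in YAML: its name, and indented under it one key for each argument. arm_command: Moves the arm, as the interface text tells. Its arguments: {"type":"object","properties":{"increments":{"type":"array"},"squeeze":{"type":"number"}},"required":["increments"]}

```bash
mkdir -p pics; ls; cat > h.py <<'E'
import numpy as np, cv2
from workcell import state,cams,hand_in,finder
def p2w(im,r,c,z=None,d=None):
    M=np.array(im["cam_to_world"]); ray=np.array([(c-im["cx"])/im["fx"],(r-im["cy"])/im["fy"],1.0])
    if d is None and z is None: d=im["range_z"][int(round(r)),int(round(c))]
    if z is not None:
        v=M[:3,:3]@ray; d=(z-M[2,3])/v[2]
    return M[:3,:3]@(ray*d)+M[:3,3]
E
python3 - <<'E'
from h import *
print(state())
for n in ["scene","side","wrist"]:
    im=cams.get_image(n); cv2.imwrite(f"pics/{n}0.png",im["pixels"])
    M=np.array(im["cam_to_world"]);print(n,M.round(2).tolist(),im["fx"])
    for q in ["gauge","handle_bar","handle_opening","rider","gate"]:
        for f in finder.place_of(im,q)[:2]:
            r,c=f["centre"]; print(q,round(f["confidence"],2),round(r,1),round(c,1),p2w(im,r,c).round(1))
E
```

```text
pics
{'t': 0.0, 'joint_pos': array([ 1.0918778 ,  0.47778668,  0.02232696,  1.55647698, -0.01146486,
        1.10931881, -0.0831234 ]), 'qd': array([-0.00118913,  0.00049447,  0.00047053,  0.00112658,  0.0004569 ,
        0.0003515 , -0.00012862]), 'effort': array([ 1.49432581e-04, -5.96441245e+01,  1.60819151e+00, -2.81189328e+01,
        1.25406639e-02,  9.42642539e-03, -3.54675785e-05]), 'position': array([ 244.34313594, -628.51151803,  202.52376068]), 'tool_rot': array([ 3.14142854e+00,  1.85450083e-03, -1.19995300e+00]), 'ft_force': array([-0.01597962,  0.00448322,  0.27290486]), 'ft_torque': array([ 0.00396827, -0.01934444, -0.04015903]), 'opening': 1.003740197441249}
scene [[-0.77, 0.39, -0.51, 1095.83], [0.64, 0.47, -0.61, 611.62], [0.0, -0.79, -0.61, 691.9], [0.0, 0.0, 0.0, 1.0]] 443.4796155453645
gauge 0.87 321.2 307.8 [726.4 132.7  34.1]
handle_bar 0.59 282.4 369.7 [542.8 122.4  23.9]
handle_bar 0.5 260.6 338.3 [5.271e+02 6.000e-01 4.000e-01]
handle_opening 0.57 285.5 359.5 [ 5.482e+02  9.740e+01 -2.000e-01]
rider 0.58 312.1 292.3 [743.9 105.8  49.8]
gate 0.51 307.6 302.6 [722.1 111.   52.3]
side [[-0.89, -0.33, 0.31, 167.47], [-0.45, 0.68, -0.58, 738.95], [-0.02, -0.66, -0.75, 1027.77], [0.0, 0.0, 0.0, 1.0]] 515.8363045341207
gauge 0.98 270.0 243.7 [674.  128.6  42.8]
handle_bar 0.63 241.1 274.7 [662.8  -2.   21. ]
handle_opening 0.78 288.4 284.2 [577.  105.9  -2.1]
rider 0.46 250.1 229.6 [734.   96.1  52. ]
gate 0.6 251.9 238.0 [715.   88.3  46.6]
gate 0.2 250.5 232.0 [730.3  91.8  47.9]
wrist [[0.36, -0.89, -0.26, 311.03], [-0.93, -0.35, -0.1, -602.88], [-0.0, 0.28, -0.96, 373.5], [0.0, 0.0, 0.0, 1.0]] 335.2975188410598
```

View pics/scene0.png

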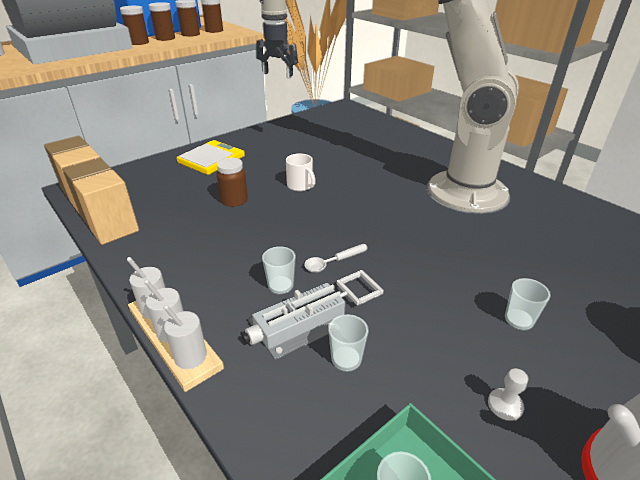

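View pics/side0.png

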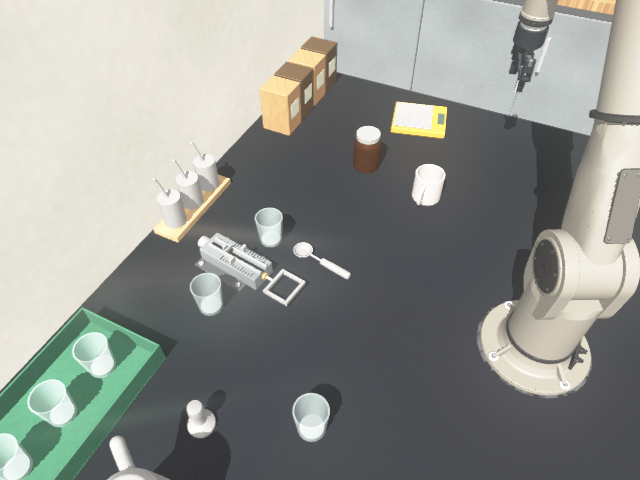

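Both views show the tester in the middle, with the handle loop toward the robot: scene ~(360,288), side ~(285,287). The gauge top is at side ~(237,258), with glasses either side. Next I'll zoom in and fit the pose.

```bash
python3 - <<'E'
from h import *
out=[]
for n,(x0,y0,w) in {"scene":(235,255,160),"side":(190,220,130)}.items():
    im=cams.get_image(n); h=int(w*.75)
    out.append(cv2.resize(im["pixels"][y0:y0+h,x0:x0+w],(800,600),interpolation=cv2.INTER_CUBIC))
    cv2.imwrite(f"pics/{n}z.png",out[-1])
    d=im["range_z"]; 
    rr,cc=np.mgrid[0:480,0:640]; M=np.array(im["cam_to_world"])
    P=np.stack([(cc-im["cx"])/im["fx"]*d,(rr-im["cy"])/im["fy"]*d,d],-1)@M[:3,:3].T+M[:3,3]
    ok=d>0
    for q in ["gauge","handle"]:
        f=finder.regions_of(im,q)
        for g in f[:2]: print(n,q,g["confidence"],g["extent"])
    m=ok&(P[...,2]>33)&(P[...,2]<46)&(abs(P[...,0]-680)<130)&(abs(P[...,1]-100)<100)
    np.save(f"P_{n}.npy",P)
    g=finder.regions_of(im,"gauge")
    reg=g[0]["region"]
    # case top
    t=reg&m&(P[...,2]>37); pts=P[t][:,:2].astype(np.float32)
    print("casetop",cv2.minAreaRect(pts),P[t][:,2].mean(), len(pts))
    hm=ok&(P[...,2]>20)&(P[...,2]<36)&(P[...,0]<640)&(P[...,0]>500)&(P[...,1]>20)&(P[...,1]<180)
    nlab,l,st,ce=cv2.connectedComponentsWithStats(hm.astype(np.uint8))
    for i in range(1,nlab):
        if st[i,4]>30: print("h",st[i],cv2.minAreaRect(P[l==i][:,:2].astype(np.float32)),P[l==i].mean(0).round(1))
E
```

```text
scene gauge 0.74 [236.6, 270.5, 383.4, 359.8]
scene handle 0.67 [333.9, 269.3, 384.5, 306.1]
casetop ((720.7559204101562, 97.0523910522461), (71.64472198486328, 181.40142822265625), 81.92888641357422) 41.623704127934566 1722
h [336 270  47  35 549] ((581.3041381835938, 115.789794921875), (83.21913146972656, 92.79682159423828), 83.69470977783203) [574.8 119.4  27.1]
side gauge 0.72 [196.4, 231.5, 304.3, 305.7]
side handle 0.67 [196.1, 231.6, 308.4, 305.3]
side handle 0.6 [262.9, 269.2, 303.3, 302.9]
casetop ((718.749267578125, 97.17579650878906), (72.89457702636719, 182.6482391357422), 81.70614624023438) 42.17685421058782 1155
h [253 264  53  42 561] ((583.2427978515625, 115.81973266601562), (82.77101135253906, 102.12448120117188), 80.52619171142578) [580.1 118.6  28.3]
```

```bash
ls pics
```

```text
scene0.png
scenez.png
side0.png
sidez.png
wrist0.png
```

View pics/scenez.png

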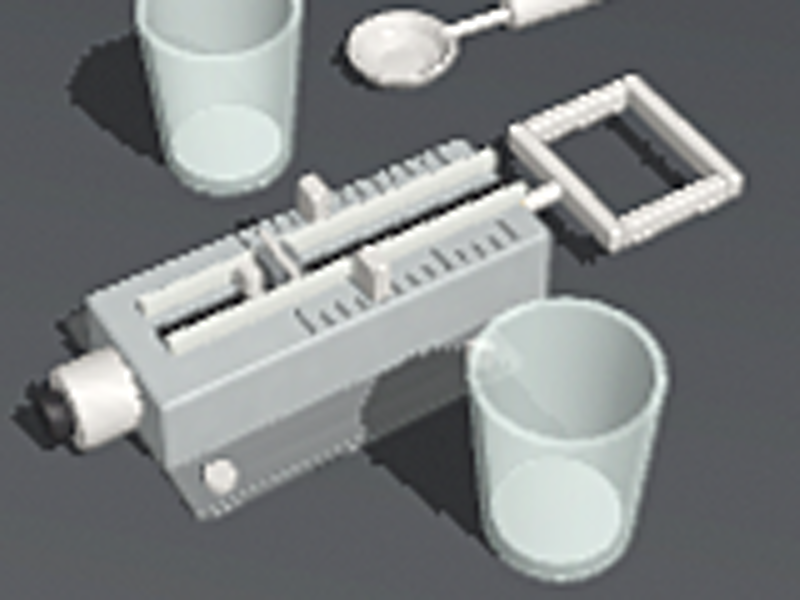

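View pics/sidez.png

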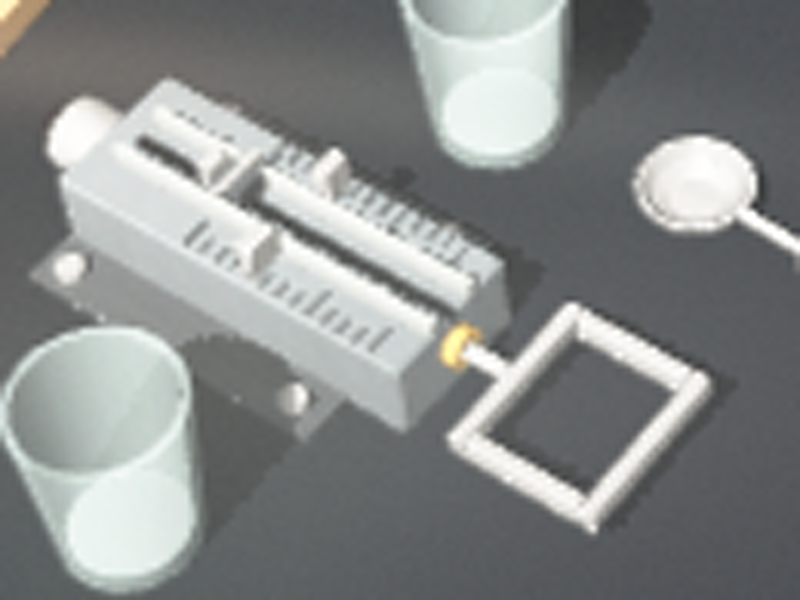

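```bash
python3 - <<'E'
from h import *
import cv2
a=np.deg2rad(-8.15); ex=np.array([np.cos(a),np.sin(a)]); ey=np.array([-ex[1],ex[0]]); O=np.array([719.7,97.1])-30*ex
print(O)
for n in ["scene","side"]:
    P=np.load(f"P_{n}.npy"); q=P[...,:2]-O; gx=q@ex; gy=q@ey; z=P[...,2]
    ok=(abs(gx)<120)&(abs(gy)<45)
    for lo,hi,nm in [(52.5,70,"high")]:
        m=ok&(z>lo)&(z<hi)
        k,l,st,ce=cv2.connectedComponentsWithStats(m.astype(np.uint8))
        for i in range(1,k):
            if st[i,4]>3: s=l==i; print(n,st[i],"gx",gx[s].min().round(1),gx[s].max().round(1),gx[s].mean().round(1),"gy",gy[s].min().round(1),gy[s].max().round(1),gy[s].mean().round(1),"z",z[s].max().round(1))
    hm=(gx<-80)&(gx>-170)&(abs(gy)<50)&(z>15)&(z<36)
    print(n,"handle gx",np.percentile(gx[hm],[1,5,50]).round(1),gy[hm].min(),gy[hm].max())
    # case edges
    for lo,hi in [(38,45)]:
        t=(z>lo)&(z<hi)&(gx>-80)&(gx<140)&(abs(gy)<45); print("case",np.percentile(gx[t],[1,99]).round(1),np.percentile(gy[t],[1,99]).round(1))
    im=cams.get_image(n)
    for g in ["glass1","glass2","spoon","jar","mug"]:
        for f in finder.place_of(im,g)[:2]:
            w=p2w(im,*f["centre"],z=0); print(g,round(f["confidence"],2),w.round(0)[:2],((w[:2]-O)@ex).round(),((w[:2]-O)@ey).round())
E
```

```text
[690.00299036 101.3529541 ]
scene [294 290   7   7  33] gx 17.0 25.9 22.1 gy -32.5 -17.2 -23.4 z 61.7
scene [286 301  10  10  55] gx 43.3 57.7 50.7 gy -13.1 14.1 0.6 z 60.3
scene [306 304   7   8  37] gx 16.8 25.3 21.7 gy 16.6 31.1 24.9 z 62.2
scene [282 307   5   5  17] gx 61.5 67.6 64.8 gy -5.9 4.1 -0.4 z 57.3
scene handle gx [-154.5 -153.2 -118.3] -43.253418036390684 39.62756769692896
case [-55.8 121.9] [-34.2  34.7]
glass1 0.94 [367. 388.] -361.0 238.0
glass1 0.78 [711. 232.] 3.0 133.0
glass2 0.94 [367. 388.] -361.0 238.0
glass2 0.78 [711. 232.] 3.0 133.0
spoon 0.98 [530.  -9.] -143.0 -132.0
spoon 0.58 [689.  62.] 5.0 -39.0
jar 0.97 [ 572. -390.] -47.0 -503.0
jar 0.62 [698. 103.] 8.0 2.0
mug 0.81 [ 372. -357.] -250.0 -498.0
side [222 244  11  10  61] gx 38.9 67.5 51.1 gy -13.4 15.5 0.6 z 60.6
side [241 244   6   6  24] gx 13.8 25.8 18.8 gy -31.8 -17.1 -23.3 z 63.4
side [228 256   6   7  29] gx 13.7 24.2 18.8 gy 17.3 32.0 24.8 z 63.8
side handle gx [-157.5 -156.4 -122.9] -42.0610877262831 41.0202933232354
case [-59.9 130.1] [-33.5  35.5]
glass1 0.89 [714. 231.] 6.0 131.0
glass1 0.72 [359. 388.] -368.0 237.0
glass2 0.89 [714. 231.] 6.0 131.0
glass2 0.72 [359. 388.] -368.0 237.0
spoon 0.91 [533.  -3.] -141.0 -125.0
spoon 0.56 [685. -16.] 11.0 -117.0
jar 0.95 [ 585. -408.] -32.0 -519.0
mug 0.58 [ 377. -350.] -246.0 -491.0
```

arm_command:
  increments: [0,0,1.5,0,0,0,0,0,0,1.5,0,0,0,0]

```text
t: 2.15
position: [244.6, -629.1, 203.5]
tool_rot: [3.141, -0.0, -1.33]
ft_force: [0.2, -0.0, -0.2]
opening: 0.607
```

arm_command:
  increments: [0,0,1,-1,-0.76,0,0,0,0,2,-2.1,-1.6,0,0,0,0,3,-3.2,-2.43,0,0,0,0,4,-4.3,-3.27,0,0,0,0,4.39,-5.4,-4.11,0,0,0,0,4.39,-6.5,-4.94,0,0,0,0,4.39,-7.6,-5.78,0,0,0,0,4.39,-8.7,-6.61,0,0,0,0,4.39,-9.8,-7.45,0,0,0,0,4.39,-10.9,-8.29,0,0,0,0,4.39,-12,-9.12,0,0,0,0,4.39,-12.98,-9.87,0,0]

```text
t: 3.65
position: [544.5, 60.4, 203.9]
tool_rot: [-3.14, -0.0, -1.711]
ft_force: [1.5, -1.0, -0.1]
opening: -0.002
```

arm_command:
  increments: [0,0,0,0,0,0,0]

```text
t: 3.78
position: [544.8, 65.1, 203.8]
tool_rot: [-3.141, 0.003, -1.702]
ft_force: [0.4, -1.5, -0.7]
opening: 0.0
```

```bash
python3 - <<'E'
from h import *
s=state(); print(s["t"],s["position"],s["tool_rot"],s["ft_force"])
im=cams.get_image("wrist"); cv2.imwrite("pics/wrist1.png",im["pixels"])
for q in ["handle_bar","handle_opening","rider","gate"]:
    for f in finder.place_of(im,q)[:2]:
        r,c=f["centre"]; z={"handle_bar":30,"handle_opening":24,"rider":42,"gate":42}[q]
        print(q,round(f["confidence"],2),round(r,1),round(c,1),p2w(im,r,c,z=z).round(1),p2w(im,r,c).round(1))
E
```

```text
3.775 [544.7644354   65.06792212 203.77185922] [-3.14071557  0.00321363 -1.70240006] [ 0.40651271 -1.45454224 -0.68274299]
handle_bar 0.79 227.7 268.0 [537.2 121.5  30. ] [537.2 121.5  29.8]
rider 0.52 2.0 254.9 [737.  96.  42.] [731.6  94.2  56.7]
gate 0.41 225.8 267.7 [541.9 119.2  42. ] [539.1 121.6  29.4]
```

View pics/wrist1.png

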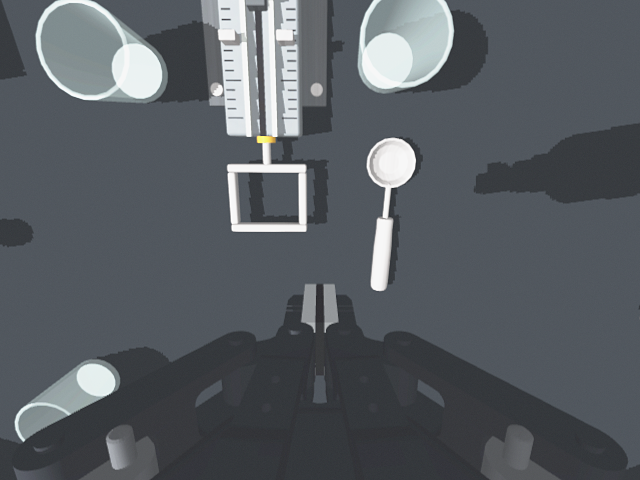

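Wrist view: loop bar at (227,268), opening centre ~(199,268), gate posts at (228,35) and (285,35). The wrist is nearly square with the gauge. Moving over the opening.

arm_command:
  increments: [0,0,0,-0.56,-0.16,0.4,0,0,0,0,-1.116,-0.311,0.8,0,0,0,0,-1.116,-0.311,1.6,0,0,0,0,-1.116,-0.311,2.2,0,0,0,0,-1.116,-0.311,2.2,0,0,0,0,-1.116,-0.311,2.2,0]

```text
t: 4.78
position: [567.9, 111.0, 94.8]
tool_rot: [-3.14, 0.0, -1.715]
ft_force: [0.3, 0.5, 0.1]
opening: -0.001
```

```bash
python3 - <<'E'
from h import *
s=state(); print(s["t"],s["position"],s["tool_rot"],s["ft_force"])
im=cams.get_image("wrist"); cv2.imwrite("pics/wrist2.png",im["pixels"])
for q in ["handle_bar","handle_opening","rider","gate"]:
    for f in finder.place_of(im,q)[:2]:
        r,c=f["centre"]; z={"handle_bar":30,"handle_opening":24,"rider":42,"gate":42}[q]
        print(q,round(f["confidence"],2),round(r,1),round(c,1),p2w(im,r,c,z=z).round(1),p2w(im,r,c).round(1))
E
```

```text
4.775 [567.90431607 110.96355056  94.81967488] [-3.13996209e+00  3.64403462e-04 -1.71520685e+00] [0.25592157 0.50106122 0.10990699]
handle_bar 0.9 280.3 309.0 [540.9 123.   30. ] [540.3 123.1  28.6]
```

View pics/wrist2.png

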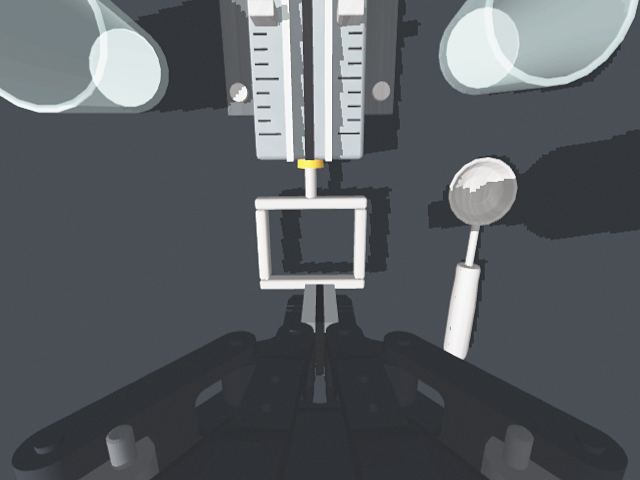

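arm_command:
  increments: [0,0,0,-0.148,-0.02,0.1,0,0,0,0,-0.148,-0.02,0.5,0,0,0,0,-0.148,-0.02,0.9,0,0,0,0,-0.148,-0.02,1.3,0,0,0,0,-0.148,-0.02,1.55,0,0,0,0,-0.148,-0.02,1.66,0,0,0,0,-0.148,-0.02,1.66,0]

```text
t: 5.9
position: [569.1, 118.9, 10.4]
tool_rot: [3.141, -0.0, -1.714]
ft_force: [-0.2, -1.4, 0.9]
opening: 0.001
```

```bash
python3 - <<'E'
from h import *
s=state(); print(s["t"],s["position"],s["tool_rot"],s["ft_force"])
for n in ["wrist","side"]:
    im=cams.get_image(n); p=im["pixels"]
    if n=="side": p=cv2.resize(p[200:320,180:340],(800,600),interpolation=cv2.INTER_CUBIC)
    cv2.imwrite(f"pics/{n}3.png",p)
E
```

```text
5.9 [569.06792747 118.88978899  10.36994099] [ 3.14135960e+00 -8.85087154e-05 -1.71401330e+00] [-0.2290283  -1.36735402  0.87641293]
```

View pics/wrist3.png

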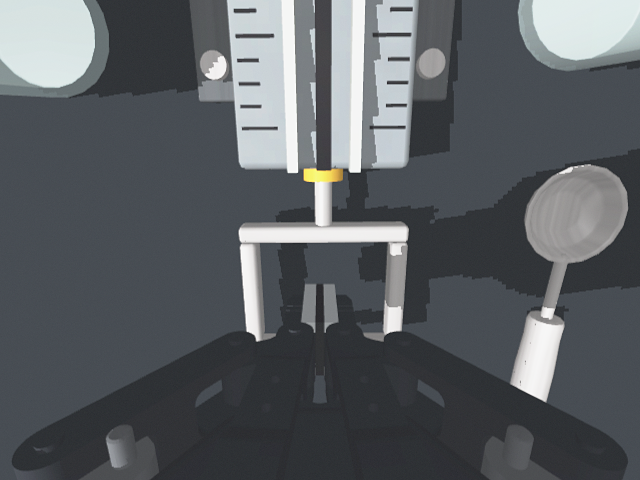

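View pics/side3.png

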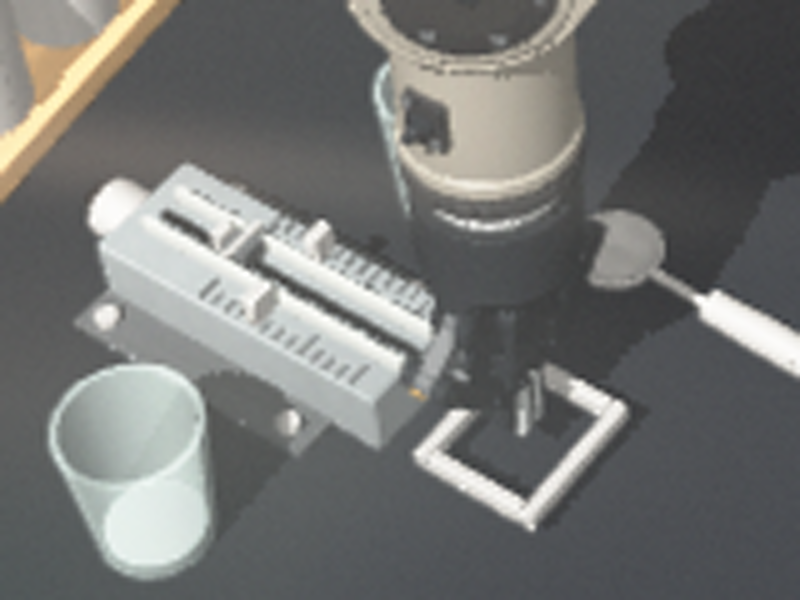

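```bash
cat > meas.py <<'E'
from h import *
a=np.deg2rad(-8.15); ex=np.array([np.cos(a),np.sin(a)]); ey=np.array([-ex[1],ex[0]]); O=np.array([690.0,101.35])
def meas(tag,names=("scene","side")):
    for n in names:
        im=cams.get_image(n); d=im["range_z"]; rr,cc=np.mgrid[0:480,0:640]; M=np.array(im["cam_to_world"])
        P=np.stack([(cc-im["cx"])/im["fx"]*d,(rr-im["cy"])/im["fy"]*d,d],-1)@M[:3,:3].T+M[:3,3]
        q=P[...,:2]-O; gx=q@ex; gy=q@ey; z=P[...,2]
        base=(d>0)&(z>55)&(z<70)&(gx>-50)&(gx<90)
        out={}
        for k,m in {"post-":base&(gy<-16.5)&(gy>-33),"post+":base&(gy>16.5)&(gy<33),
                    "bar":base&(abs(gy)<15.5)&(gx<62),"bar-":base&(gy<-9)&(gy>-15.5),"bar+":base&(gy>9)&(gy<15.5)}.items():
            if m.sum(): out[k]=(m.sum(),gx[m].mean().round(1),gx[m].min().round(1),gx[m].max().round(1),z[m].max().round(0))
        print(n,{k:tuple(float(x) for x in v) for k,v in out.items()})
        for w in ["rider","gate"]:
            for f in finder.place_of(im,w)[:1]:
                p=p2w(im,*f["centre"],z=42)[:2]-O; print("  net",w,round(f["confidence"],2),(p@ex).round(1),(p@ey).round(1))
        g=im["pixels"]; w0=(255,265,100) if n=="scene" else (195,220,80)
        x0,y0,w=w0; cv2.imwrite(f"pics/{n}_{tag}.png",cv2.resize(g[y0:y0+w*3//4,x0:x0+w],(640,480),interpolation=cv2.INTER_CUBIC))
    s=state(); print(s["t"],s["position"].round(1),s["ft_force"].round(2), "pull",(s["ft_force"][:2]@ex).round(2))
E
python3 -c "
from meas import *
meas('m0')"
```

```text
scene {'post-': (26.0, 21.9, 16.8, 26.5, 60.0), 'post+': (29.0, 21.4, 17.1, 24.8, 61.0), 'bar': (45.0, 51.2, 44.1, 61.8, 60.0), 'bar-': (4.0, 50.2, 48.5, 51.6, 58.0), 'bar+': (5.0, 50.5, 49.4, 51.6, 60.0)}
  net rider 0.62 46.9 2.0
  net gate 0.52 24.2 3.8
side {'post-': (23.0, 18.6, 14.5, 23.5, 65.0), 'post+': (25.0, 19.2, 14.9, 25.5, 63.0), 'bar': (33.0, 48.5, 40.5, 61.5, 61.0), 'bar-': (4.0, 49.1, 46.9, 51.2, 60.0), 'bar+': (2.0, 48.3, 46.0, 50.6, 61.0)}
  net rider 0.62 42.4 2.6
  net gate 0.66 22.0 -5.0
6.3 [569.3 118.9  10.8] [-0.65 -0.61 -0.31] pull -0.55
```

View pics/scene_m0.png

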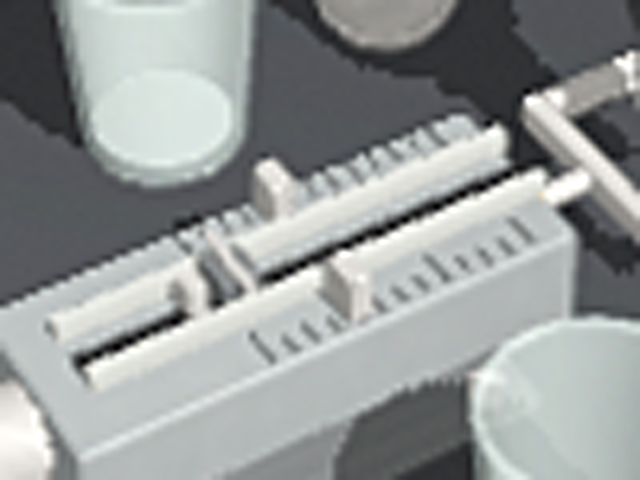

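View pics/side_m0.png

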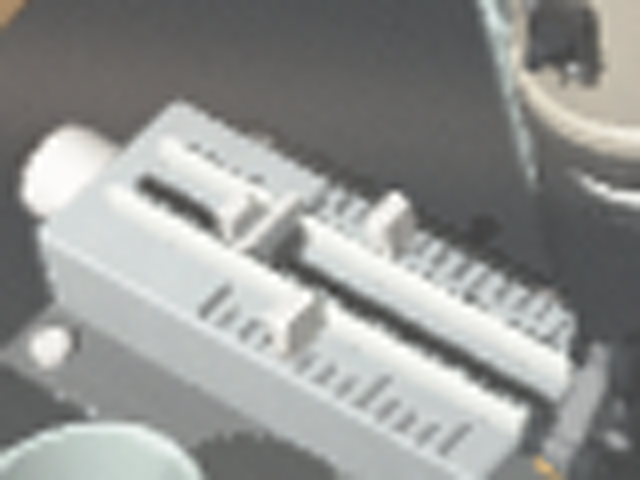

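arm_command:
  increments: [0,0,0,0,0.1,0,0,0,0,0,0,0.18,0,0,0,0,0,0,0.24,0,0,0,0,0,0,0.3,0,0,0,0,0,0,0.36,0,0,0,0,0,0,0.42,0,0,0,0,0,0,0.48,0,0,0,0,0,0,0.54,0,0,0,0,0,0,0.6,0,0,0,0,0,0,0.6,0,0]

```text
t: 7.55
position: [539.1, 123.2, 10.5]
tool_rot: [3.141, -0.0, -1.714]
ft_force: [0.8, 0.1, 0.1]
opening: 0.002
```

```bash
python3 -c "
from meas import *
meas('m1')"
```

```text
scene {'post-': (26.0, 21.9, 17.8, 25.3, 61.0), 'post+': (29.0, 21.4, 17.3, 24.7, 62.0), 'bar': (36.0, 50.8, 44.5, 56.8, 59.0), 'bar-': (3.0, 50.3, 49.5, 51.4, 59.0), 'bar+': (6.0, 50.6, 49.5, 51.8, 59.0)}
  net rider 0.44 49.6 8.7
  net gate 0.55 25.5 2.3
side {'post-': (21.0, 18.8, 14.2, 24.2, 63.0), 'post+': (24.0, 19.1, 13.7, 25.0, 63.0), 'bar': (36.0, 49.8, 41.5, 61.6, 63.0), 'bar-': (2.0, 63.6, 51.7, 75.5, 56.0), 'bar+': (3.0, 48.7, 48.2, 49.6, 61.0)}
  net rider 0.6 41.3 3.0
  net gate 0.6 -11.0 -89.6
7.85 [539.5 123.1  10.5] [-0.57  1.    0.16] pull -0.71
```

arm_command:
  increments: [0,0,0,0,0.04,0,0,0,0,0,0,0.1,0,0,0,0,0,0,0.16,0,0,0,0,0,0,0.2,0,0,0,0,0,0,0.2,0,0]

```text
t: 8.48
position: [529.3, 124.6, 10.5]
tool_rot: [3.142, -0.0, -1.714]
ft_force: [-0.0, 0.6, 0.3]
opening: -0.002
```

```bash
python3 -c "
from meas import *
meas('m2',('scene',))"
```

```text
scene {'post-': (24.0, 21.7, 17.3, 24.8, 62.0), 'post+': (28.0, 21.4, 16.9, 25.2, 60.0), 'bar': (35.0, 51.0, 44.6, 56.7, 60.0), 'bar-': (4.0, 50.2, 49.4, 51.2, 59.0), 'bar+': (6.0, 50.4, 49.0, 52.6, 58.0)}
  net rider 0.64 42.0 -2.2
  net gate 0.49 22.6 3.8
8.625 [529.6 124.5  10.5] [ 0.59  0.29 -0.23] pull 0.55
```

View pics/scene_m2.png

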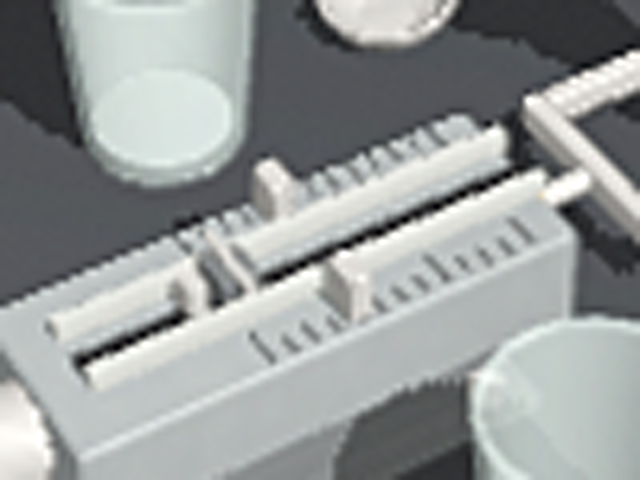

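The handle has not moved (rear bar still at ~(560,130) in the zoom), though the tool has gone 40 mm. Checking the fingers.

```bash
python3 -c "
from h import *
o=[]
for n,(x,y,w) in {'side':(220,230,120),'scene':(300,220,120)}.items():
    im=cams.get_image(n);p=im['pixels'][y:y+w*3//4,x:x+w]
    o.append(cv2.resize(p,(400,300),interpolation=cv2.INTER_CUBIC))
im=cams.get_image('wrist');o.append(cv2.resize(im['pixels'],(400,300)));o.append(o[0]*0)
cv2.imwrite('pics/chk.png',np.vstack([np.hstack(o[:2]),np.hstack(o[2:])]))
for f in finder.place_of(im,'handle_bar')[:2]: print(f,p2w(im,*f['centre'],z=30))
im=cams.get_image('side')
for f in finder.place_of(im,'handle_bar')[:2]: print(f,p2w(im,*f['centre'],z=30))
"
```

```text
{'centre': [278.6, 321.8], 'confidence': 0.64} [537.51993018 122.44054601  30.        ]
{'centre': [292.7, 291.9], 'confidence': 0.77} [541.79623735 128.62284841  30.        ]
```

View pics/chk.png

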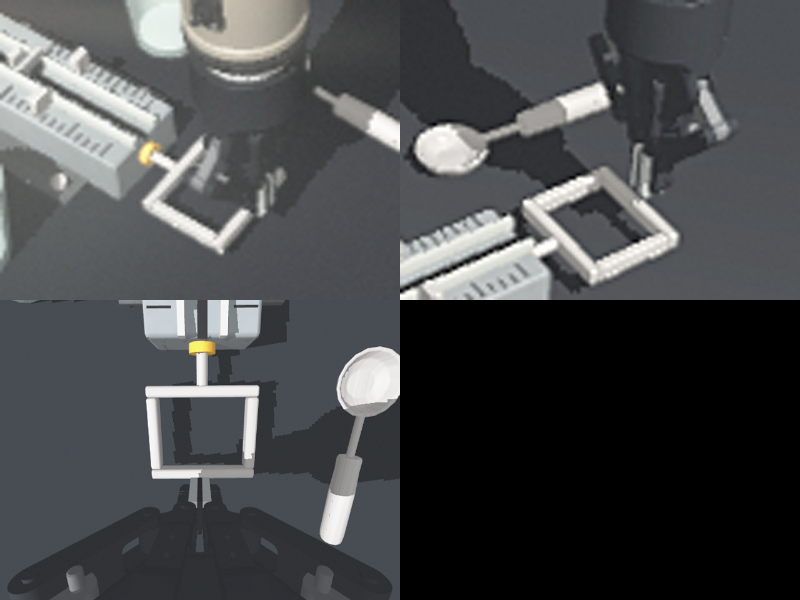

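```bash
python3 -c "
from h import *
for n,(x,y,w) in {'side':(280,270,50),'scene':(345,240,60)}.items():
    im=cams.get_image(n)
    p=im['pixels'][y:y+w*3//4,x:x+w]
    cv2.imwrite(f'pics/tip_{n}.png',cv2.resize(p,(800,600),interpolation=cv2.INTER_NEAREST))
    d=im['range_z'];rr,cc=np.mgrid[0:480,0:640]; M=np.array(im['cam_to_world'])
    P=np.stack([(cc-im['cx'])/im['fx']*d,(rr-im['cy'])/im['fy']*d,d],-1)@M[:3,:3].T+M[:3,3]
    for r in range(y,y+w*3//4,2): print(r,[int(v) for v in P[r,x:x+w:3,2]])
print(state()['position'],state()['tool_rot'],state()['joint_pos'])
"
```

```text
270 [1, 155, 161, 160, 154, 145, 146, 117, 118, 99, 2, 2, 0, 0, 5, -3, 4]
272 [29, 148, 156, 154, 146, 142, 141, 114, 115, 90, -1, 1, 0, 3, 1, 0, 2]
274 [29, 145, 151, 151, 139, 133, 137, 110, 108, 0, 2, -2, -2, -2, 0, 1, 0]
276 [23, 142, 149, 147, 131, 127, 123, 102, 1, -1, 0, 0, 0, 2, 0, 0, 1]
278 [125, 138, 134, 127, 123, 113, 118, 91, 3, 1, 0, 0, 1, -1, -2, -5, -2]
280 [135, 139, 127, 90, 92, 109, 110, 82, 33, -1, 1, 5, -4, 0, 0, 2, -4]
282 [133, 132, 128, 93, 90, 96, 89, 73, 29, 2, 0, 0, 0, 1, -1, -1, 0]
284 [131, 133, 125, 107, 97, 85, 84, 69, 24, 1, 0, 0, 3, -1, 0, 1, -1]
286 [130, 130, 124, 112, 98, 78, 70, 63, 0, 2, 0, -1, 2, 0, -2, -1, 0]
288 [0, 125, 116, 104, 95, 70, 65, 56, 2, 0, -1, 0, 0, 0, 2, -1, 2]
290 [0, 0, 0, 2, 85, 59, 57, 47, 1, 1, 2, -1, -1, 1, -3, -1, 0]
292 [0, 2, -1, -1, 29, 54, 48, 3, 0, -1, -1, 0, 1, 4, 0, -3, 1]
294 [0, -3, 1, -3, 31, 25, 37, 2, 1, 2, 2, 0, 0, -3, 0, 0, -2]
296 [1, 3, -3, 29, 33, 0, 1, 4, -1, 0, 0, -1, 0, 0, -1, 3, 4]
298 [33, 1, 3, 28, 22, 1, -2, 3, 0, 0, -1, -1, 1, 1, 1, 0, 0]
300 [32, 30, 33, 26, 2, 0, 0, -1, -1, 1, 0, 0, 1, 0, -1, 0, 
[... 1590 characters left out ...]
 29, 29, 0, 50, 56, 57, 59, 56, -2, -2, -3, 0, 0, 0, -1]
274 [-2, 0, 29, 29, 27, 21, 27, 28, 44, 49, 55, 50, 50, 0, -1, -1, 0, -2, 0, 0]
276 [-1, 33, 28, 23, 18, 0, 25, 28, -1, 44, 48, 46, -1, 0, -1, -3, -2, -2, -3, 0]
278 [28, 28, 23, 19, 0, 0, 19, 28, 30, 0, 37, -1, -1, 0, 0, -1, 0, 0, 1, 0]
280 [25, 23, -1, 0, 0, -1, -1, 20, 27, 30, 1, -1, 1, 0, -1, 0, -1, -1, 0, -1]
282 [-2, -2, 1, -2, 0, -1, -1, 0, 26, 27, 0, -2, 0, 691, 0, 0, 0, -1, -1, 0]
284 [-1, 0, -2, 0, 2, -2, 0, 0, 0, 26, 29, 1, 2, -1, 0, 0, -2, -1, 0, 1]
[529.53342307 124.5557503   10.50410769] [-3.14154057e+00  4.07835397e-05 -1.71406421e+00] [-0.13552817  0.54215147 -0.26571478  1.99722227  0.23183026  0.63066935
 -2.26701739]
```

View pics/tip_side.png

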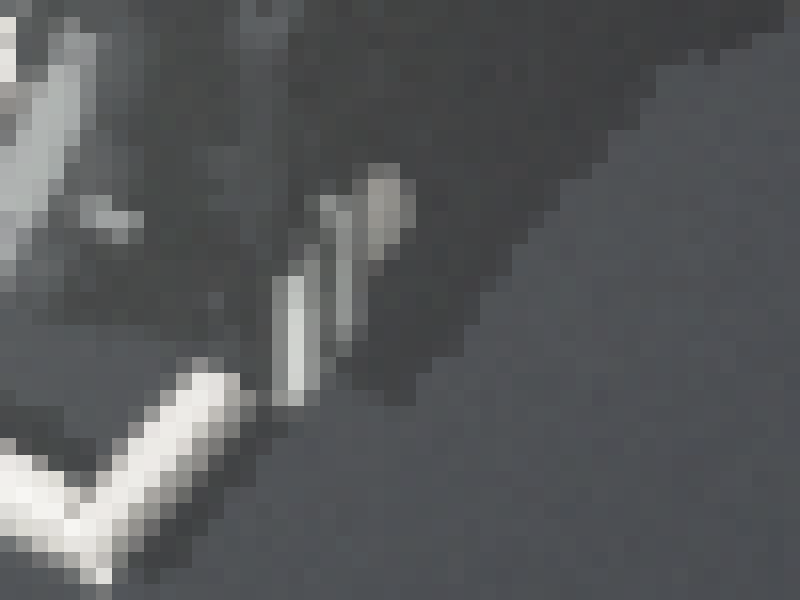

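View pics/tip_scene.png

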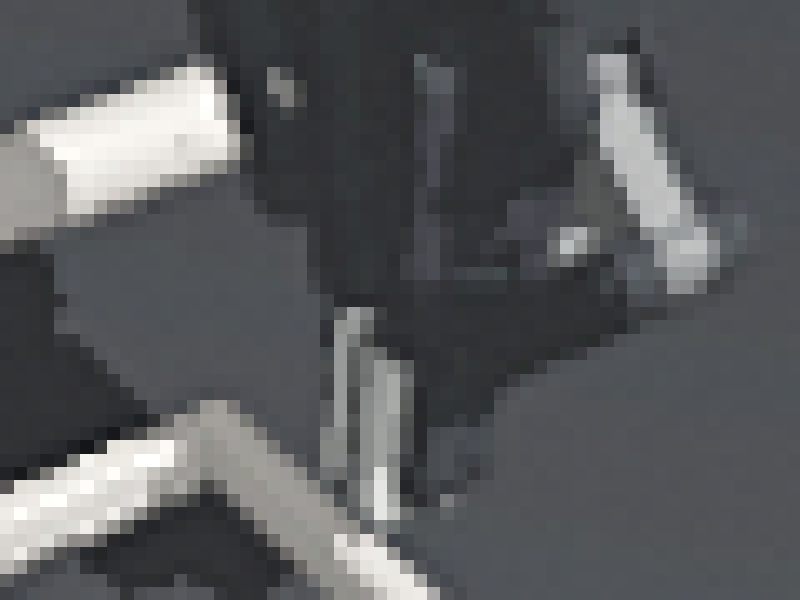

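```bash
python3 -c "
from h import *
for n,rc in {'scene':[(278,375),(278,374),(277,373),(275,372),(274,378),(272,375)],'side':[(294,298),(293,298),(292,298),(290,299),(289,301)]}.items():
    im=cams.get_image(n)
    for r,c in rc: print(n,r,c,p2w(im,r,c).round(1))
im=cams.get_image('wrist')
for r in range(276,300,3): print(r,[p2w(im,r,c).round(0).tolist() for c in (310,316,330)])
print(state()['t'])
"
```

```text
scene 278 375 [533.2 128.1  35.4]
scene 278 374 [540.3 131.4  41.8]
scene 277 373 [541.2 129.   43.6]
scene 275 372 [543.7 127.8  50. ]
scene 274 378 [530.9 133.5  49.6]
scene 272 375 [539.7 131.9  59.2]
side 294 298 [523.9 131.1  38.9]
side 293 298 [522.4 133.2  46.6]
side 292 298 [522.3 133.2  50.5]
side 290 299 [521.2 130.   55.1]
side 289 301 [521.5 119.9  46.5]
276 [[539.0, 128.0, 29.0], [539.0, 125.0, 29.0], [538.0, 118.0, 29.0]]
279 [[538.0, 128.0, 30.0], [538.0, 125.0, 30.0], [536.0, 119.0, 29.0]]
282 [[536.0, 128.0, 29.0], [535.0, 126.0, 29.0], [535.0, 119.0, 29.0]]
285 [[540.0, 127.0, 43.0], [540.0, 125.0, 43.0], [539.0, 119.0, 43.0]]
288 [[541.0, 127.0, 47.0], [541.0, 125.0, 48.0], [539.0, 119.0, 45.0]]
291 [[540.0, 127.0, 49.0], [540.0, 125.0, 49.0], [540.0, 119.0, 50.0]]
294 [[541.0, 127.0, 53.0], [540.0, 125.0, 52.0], [539.0, 119.0, 52.0]]
297 [[541.0, 127.0, 55.0], [540.0, 125.0, 55.0], [540.0, 119.0, 56.0]]
9.175
```

The tips are outside the loop and their lowest points are at z≈37 in all three cameras, although the reported TCP is z=10.5. So the fingers passed over the bar, and the reported height is about 26 mm too low. I'll go back over the opening and lower by camera evidence, watching the force.

arm_command:
  increments: [0,0,0,0,-0.2,-0.06,0,0,0,0,0,-0.5,-0.06,0,0,0,0,0,-0.8,-0.06,0,0,0,0,0,-0.8,0,0,0,0,0,0,-0.8,0.1,0,0,0,0,0,-0.8,0.2,0,0,0,0,0,-0.8,0.28,0,0,0,0,0,-0.8,0.28,0]

```text
t: 10.18
position: [568.6, 118.8, -3.9]
tool_rot: [3.141, -0.0, -1.714]
ft_force: [1.0, 0.4, -0.1]
opening: -0.001
```

```bash
cat > tip.py <<'E'
from h import *
import sys
o=[]
for n,(x,y,w) in {'side':(220,230,100),'scene':(300,230,100)}.items():
    im=cams.get_image(n);p=im['pixels'][y:y+w*3//4,x:x+w]
    o.append(cv2.resize(p,(400,300),interpolation=cv2.INTER_CUBIC))
im=cams.get_image('wrist')
for r in range(270,312,3): print(r,[p2w(im,r,c).round(0).tolist() for c in (310,330)])
print(state()['t'],state()['position'],state()['ft_force'])
cv2.imwrite(f'pics/tip_{sys.argv[1]}.png',np.hstack(o))
E
python3 tip.py b
```

```text
270 [[576.0, 123.0, 0.0], [574.0, 113.0, -0.0]]
273 [[574.0, 124.0, -1.0], [573.0, 113.0, 0.0]]
276 [[573.0, 124.0, 0.0], [571.0, 113.0, -1.0]]
279 [[571.0, 124.0, -0.0], [569.0, 113.0, -1.0]]
282 [[569.0, 124.0, 0.0], [567.0, 114.0, -1.0]]
285 [[580.0, 122.0, 29.0], [579.0, 113.0, 29.0]]
288 [[580.0, 122.0, 32.0], [579.0, 113.0, 32.0]]
291 [[580.0, 122.0, 35.0], [579.0, 113.0, 36.0]]
294 [[580.0, 122.0, 37.0], [579.0, 113.0, 38.0]]
297 [[580.0, 121.0, 41.0], [579.0, 113.0, 41.0]]
300 [[580.0, 121.0, 44.0], [579.0, 113.0, 44.0]]
303 [[580.0, 121.0, 47.0], [579.0, 114.0, 46.0]]
306 [[580.0, 121.0, 49.0], [579.0, 114.0, 50.0]]
309 [[580.0, 121.0, 51.0], [579.0, 114.0, 52.0]]
10.325 [569.16952001 118.90061507  -3.35528801] [0.09224046 0.28556729 1.02817764]
```

View pics/tip_b.png

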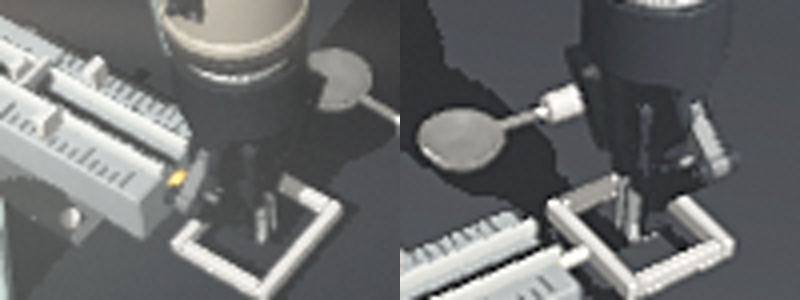

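Reported z is −3.9 with no contact, which confirms the height offset; the tip is now at about z=25. Lowering another 14 mm.

arm_command:
  increments: [0,0,0,0,0,0.08,0,0,0,0,0,0,0.16,0,0,0,0,0,0,0.24,0,0,0,0,0,0,0.28,0,0,0,0,0,0,0.28,0]

```text
t: 10.95
position: [568.9, 118.8, -17.7]
tool_rot: [3.141, -0.0, -1.714]
ft_force: [-0.0, 0.3, 0.9]
opening: 0.001
```

```bash
python3 tip.py c
```

```text
270 [[581.0, 122.0, -1.0], [580.0, 112.0, -1.0]]
273 [[580.0, 122.0, 1.0], [578.0, 113.0, -1.0]]
276 [[578.0, 123.0, -1.0], [577.0, 113.0, -0.0]]
279 [[577.0, 123.0, 0.0], [575.0, 113.0, -2.0]]
282 [[575.0, 123.0, 0.0], [574.0, 113.0, 1.0]]
285 [[580.0, 122.0, 15.0], [579.0, 113.0, 15.0]]
288 [[581.0, 122.0, 19.0], [579.0, 113.0, 19.0]]
291 [[580.0, 122.0, 22.0], [579.0, 113.0, 21.0]]
294 [[580.0, 122.0, 24.0], [579.0, 113.0, 24.0]]
297 [[580.0, 121.0, 28.0], [579.0, 113.0, 26.0]]
300 [[581.0, 121.0, 31.0], [579.0, 113.0, 30.0]]
303 [[580.0, 121.0, 32.0], [579.0, 113.0, 32.0]]
306 [[580.0, 121.0, 34.0], [579.0, 114.0, 35.0]]
309 [[580.0, 121.0, 37.0], [579.0, 114.0, 38.0]]
11.1 [569.17648906 118.89184403 -17.40633829] [ 0.78895411 -0.47524119  0.05782404]
```

View pics/tip_c.png

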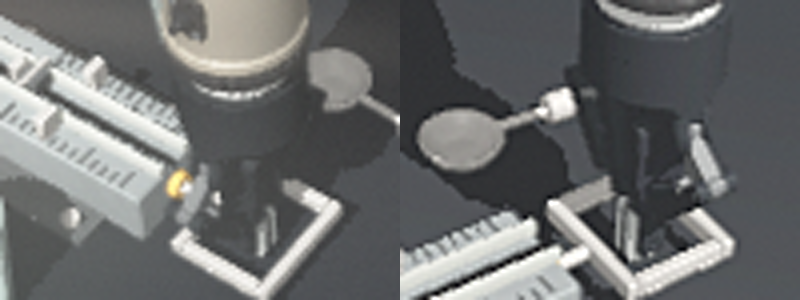

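The tips are now at z≈13, inside the loop and below the bar's top. Pulling.

arm_command:
  increments: [0,0,0,0,0.1,0.04,0,0,0,0,0,0.18,0.04,0,0,0,0,0,0.24,0.04,0,0,0,0,0,0.3,0.04,0,0,0,0,0,0.36,0.04,0,0,0,0,0,0.42,0.04,0,0,0,0,0,0.48,0.04,0,0,0,0,0,0.54,0.04,0,0,0,0,0,0.6,0.04,0,0,0,0,0,0.6,0.04,0]

```text
t: 12.35
position: [539.1, 123.1, -19.4]
tool_rot: [3.141, -0.0, -1.714]
ft_force: [0.9, 0.0, -0.5]
opening: -0.004
```

```bash
python3 -c "
from meas import *
meas('n1',('scene',))
im=cams.get_image('side')
for f in finder.place_of(im,'handle_bar')[:1]:
    p=p2w(im,*f['centre'],z=30); print(p,(p[:2]-O)@ex)"
```

```text
scene {'post-': (28.0, 22.0, 16.9, 25.9, 62.0), 'post+': (29.0, 21.3, 17.7, 25.1, 61.0), 'bar': (40.0, 50.8, 43.8, 57.8, 60.0), 'bar-': (4.0, 50.6, 49.7, 51.9, 60.0), 'bar+': (5.0, 50.9, 49.0, 51.9, 59.0)}
  net gate 0.45 25.1 -0.1
12.5 [539.5 123.  -19.5] [ 1.84 -1.25  1.76] pull 1.99
[529.68558045 120.08708866  30.        ] -161.3515613446504
```

View pics/scene_n1.png

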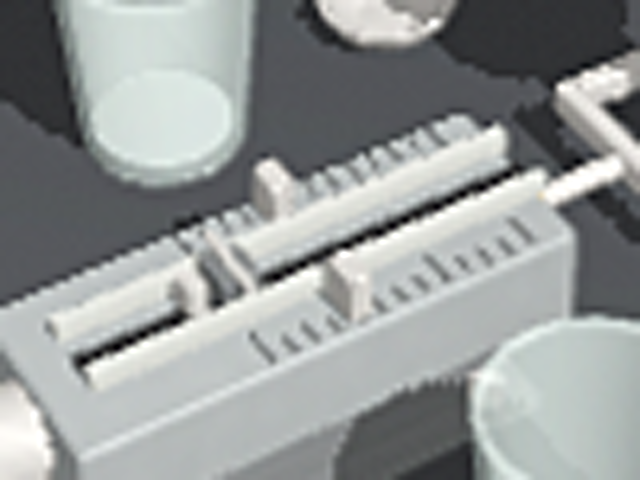

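The handle is out by about 14 mm and the rider has not moved. Continuing.

arm_command:
  increments: [0,0,0,0,0.05,0,0,0,0,0,0,0.1,0,0,0,0,0,0,0.15,0,0,0,0,0,0,0.2,0,0,0,0,0,0,0.25,0,0,0,0,0,0,0.3,0,0,0,0,0,0,0.3,0,0]

```text
t: 13.48
position: [525.5, 125.0, -19.4]
tool_rot: [-3.14, 0.0, -1.714]
ft_force: [4.8, -1.3, -2.5]
opening: -0.003
```

```bash
python3 -c "
from meas import *
meas('n2',('scene',))"
```

```text
scene {'post-': (28.0, 22.0, 17.8, 25.4, 62.0), 'post+': (30.0, 21.4, 16.5, 25.4, 62.0), 'bar': (40.0, 51.3, 43.9, 61.7, 59.0), 'bar-': (4.0, 50.6, 49.3, 52.1, 59.0), 'bar+': (4.0, 50.0, 48.4, 51.2, 57.0)}
  net rider 0.39 46.5 7.1
  net gate 0.62 17.6 -3.8
13.625 [525.6 125.  -19.4] [ 5.45 -2.45 -0.53] pull 5.74
```

View pics/scene_n2.png

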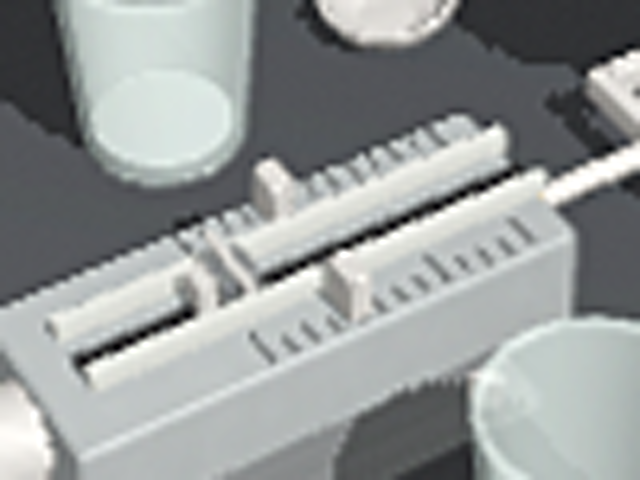

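arm_command:
  increments: [0,0,0,0,0.05,0,0,0,0,0,0,0.1,0,0,0,0,0,0,0.15,0,0,0,0,0,0,0.2,0,0,0,0,0,0,0.25,0,0,0,0,0,0,0.3,0,0,0,0,0,0,0.35,0,0,0,0,0,0,0.4,0,0,0,0,0,0,0.4,0,0]

```text
t: 14.75
position: [507.2, 127.6, -19.2]
tool_rot: [-3.138, 0.001, -1.715]
ft_force: [8.7, -3.4, -5.5]
opening: 0.003
```

```bash
python3 -c "
from meas import *
meas('n3')"
```

```text
scene {'post-': (27.0, 21.9, 17.5, 25.4, 61.0), 'post+': (29.0, 21.2, 16.4, 24.9, 62.0), 'bar': (41.0, 34.2, 25.6, 44.8, 61.0), 'bar-': (3.0, 32.3, 30.4, 33.8, 58.0), 'bar+': (4.0, 32.1, 29.7, 33.6, 57.0)}
  net rider 0.5 31.6 1.6
  net gate 0.5 26.2 -1.4
side {'post-': (22.0, 19.3, 15.1, 23.9, 62.0), 'post+': (22.0, 19.7, 14.8, 25.4, 62.0), 'bar': (40.0, 31.2, 16.6, 43.3, 61.0), 'bar-': (4.0, 32.8, 30.1, 38.8, 59.0), 'bar+': (4.0, 28.2, 22.1, 31.2, 59.0)}
  net rider 0.48 21.9 6.2
  net gate 0.73 -5.1 -100.5
15.05 [507.3 127.6 -19.2] [ 8.62 -3.83 -5.53] pull 9.08
```

View pics/scene_n3.png

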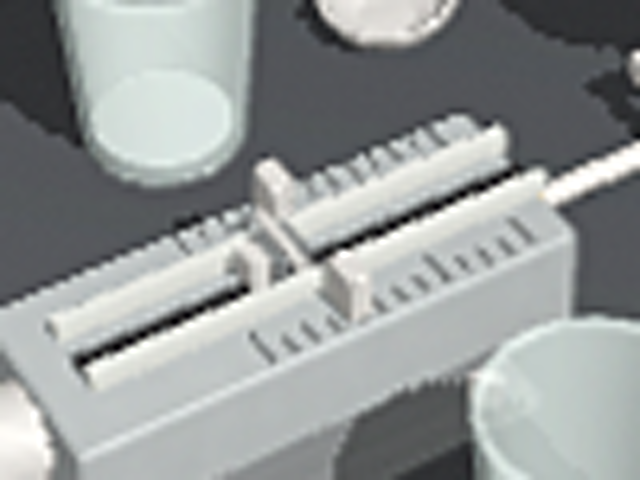

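View pics/side_n3.png

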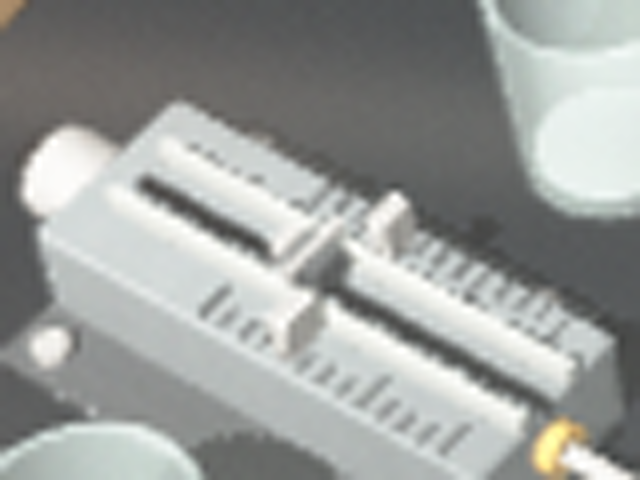

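arm_command:
  increments: [0,0,0,0,0.04,0,0,0,0,0,0,0.08,0,0,0,0,0,0,0.12,0,0,0,0,0,0,0.14,0,0,0,0,0,0,0.14,0,0]

```text
t: 15.68
position: [501.1, 128.4, -19.2]
tool_rot: [-3.137, 0.001, -1.716]
ft_force: [9.9, -3.5, -7.4]
opening: 0.003
```

```bash
python3 -c "
from meas import *
meas('n4');meas('n4b')"
```

```text
scene {'post-': (27.0, 21.9, 17.3, 25.6, 61.0), 'post+': (31.0, 21.6, 16.9, 25.3, 61.0), 'bar': (49.0, 27.7, 19.4, 38.9, 59.0), 'bar-': (4.0, 25.6, 23.9, 27.2, 59.0), 'bar+': (5.0, 25.4, 24.3, 26.8, 58.0)}
  net rider 0.5 -21.5 -443.5
  net gate 0.42 19.2 1.2
side {'post-': (20.0, 19.2, 14.3, 23.0, 63.0), 'post+': (24.0, 19.2, 13.8, 24.3, 65.0), 'bar': (40.0, 25.4, 3.6, 37.2, 61.0), 'bar-': (2.0, 24.8, 23.1, 26.4, 58.0), 'bar+': (4.0, 24.5, 23.0, 27.0, 61.0)}
  net rider 0.7 -15.0 20.4
  net gate 0.6 32.7 -5.6
15.975 [501.1 128.4 -19.2] [10.2  -3.27 -7.35] pull 10.56
scene {'post-': (27.0, 21.9, 17.5, 25.6, 63.0), 'post+': (28.0, 21.2, 17.3, 25.4, 62.0), 'bar': (50.0, 28.1, 19.4, 39.6, 60.0), 'bar-': (6.0, 25.2, 24.0, 27.2, 60.0), 'bar+': (4.0, 25.8, 24.9, 26.9, 59.0)}
  net rider 0.48 30.9 2.7
  net gate 0.62 13.6 0.3
side {'post-': (18.0, 18.9, 15.1, 24.5, 63.0), 'post+': (24.0, 19.1, 15.4, 25.1, 64.0), 'bar': (37.0, 24.8, -0.1, 36.5, 61.0), 'bar-': (2.0, 25.0, 24.3, 25.7, 60.0), 'bar+': (4.0, 17.9, -0.1, 25.5, 60.0)}
  net rider 0.56 18.7 -1.8
  net gate 0.65 -16.1 -93.5
16.275 [501.1 128.4 -19.2] [11.29 -3.34 -7.09] pull 11.65
```

View pics/scene_n4.png

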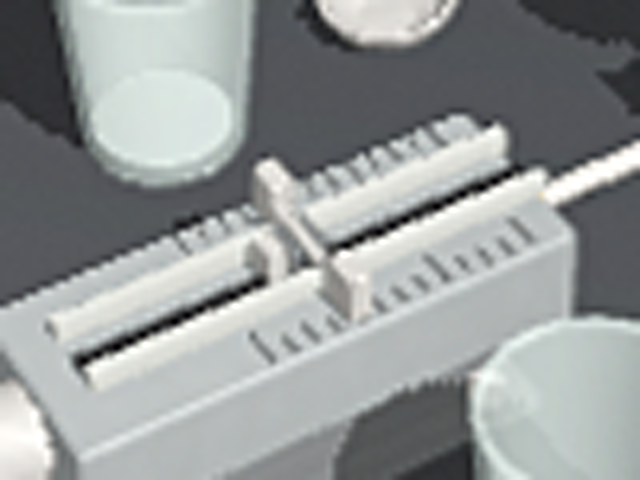

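View pics/side_n4.png

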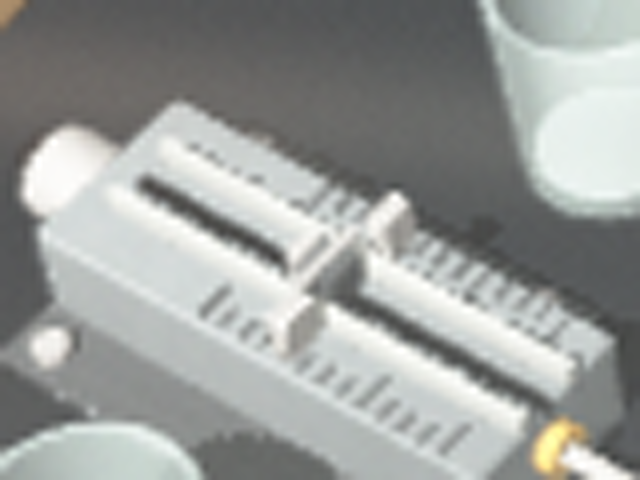

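The bar is still 4–5.5 mm short on the +x side: 3.9 in scene and 5.7 in side, with opposite face biases, so about 4.7. Pulling about 4.5 mm more.

arm_command:
  increments: [0,0,0,0,0.04,0,0,0,0,0,0,0.08,0,0,0,0,0,0,0.096,0,0,0,0,0,0,0.096,0,0]

```text
t: 16.77
position: [496.7, 129.1, -19.1]
tool_rot: [-3.136, 0.002, -1.716]
ft_force: [10.6, -3.9, -7.0]
opening: -0.001
```

```bash
python3 -c "
from meas import *
meas('n5');meas('n5b')"
```

```text
scene {'post-': (26.0, 21.9, 17.7, 25.2, 62.0), 'post+': (30.0, 21.5, 16.4, 25.2, 61.0), 'bar': (44.0, 23.6, 15.3, 34.0, 59.0), 'bar-': (3.0, 22.0, 21.5, 22.4, 58.0), 'bar+': (4.0, 22.3, 21.5, 23.1, 59.0)}
  net rider 0.57 19.3 2.5
  net gate 0.67 19.7 3.2
side {'post-': (22.0, 18.8, 14.7, 22.9, 63.0), 'post+': (25.0, 19.0, 14.0, 24.0, 64.0), 'bar': (37.0, 19.6, -45.7, 32.8, 60.0), 'bar-': (2.0, 21.0, 19.4, 22.6, 58.0), 'bar+': (3.0, -2.3, -45.7, 20.1, 59.0)}
  net rider 0.5 17.4 5.5
  net gate 0.63 23.8 2.5
17.075 [496.7 129.  -19.1] [11.83 -4.34 -8.31] pull 12.33
scene {'post-': (28.0, 21.6, 17.1, 25.3, 61.0), 'post+': (28.0, 21.4, 17.1, 25.9, 62.0), 'bar': (47.0, 24.1, 14.6, 34.0, 59.0), 'bar-': (3.0, 22.1, 20.5, 22.9, 57.0), 'bar+': (4.0, 21.7, 20.3, 22.9, 58.0)}
  net rider 0.44 18.5 5.2
  net gate 0.46 17.0 -1.1
side {'post-': (19.0, 18.8, 14.2, 24.5, 64.0), 'post+': (21.0, 19.5, 13.7, 24.6, 64.0), 'bar': (39.0, 20.1, 11.5, 31.6, 61.0), 'bar-': (2.0, 20.1, 19.5, 20.8, 61.0), 'bar+': (3.0, 19.6, 18.1, 22.0, 59.0)}
  net rider 0.56 18.9 -4.0
  net gate 0.62 -16.3 -97.4
17.375 [496.7 129.  -19.2] [11.47 -3.81 -7.62] pull 11.89
```

View pics/scene_n5.png

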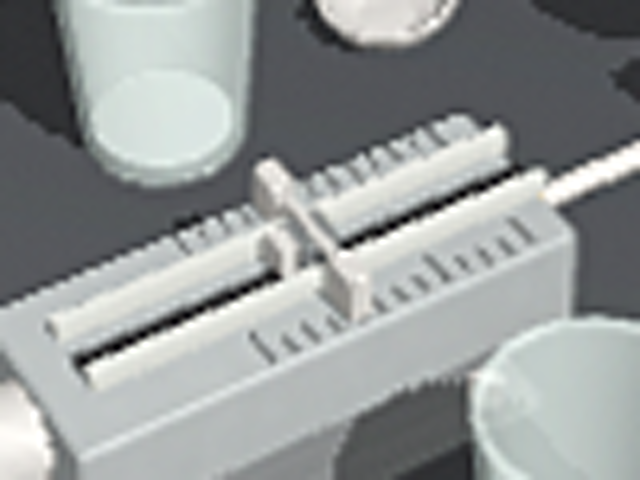

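View pics/side_n5.png

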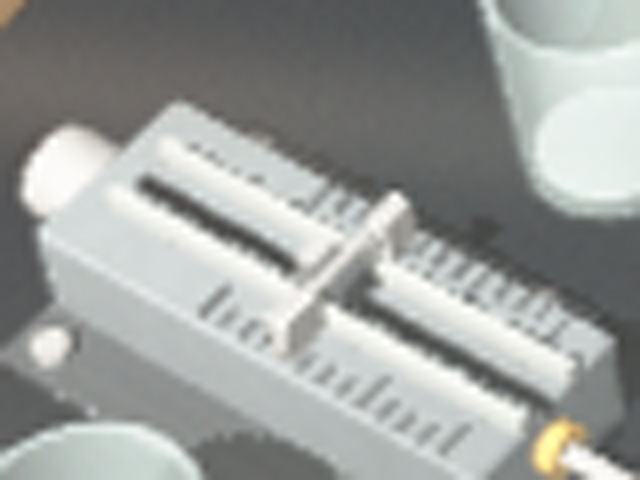

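The bar now sits in line with both posts: about 0.4 mm short in scene and 1 mm in side. Hold briefly, then ease home.

arm_command:
  increments: [0,0,0,0,0,0,0,0,0,0,0,0,0,0,0,0,0,0,0,0,0,0,0,0,0,0,0,0,0,0,0,0,0,0,0,0,0,0,0,-0.03,0,0,0,0,0,0,-0.08,0,0,0,0,0,0,-0.14,0,0,0,0,0,0,-0.2,0,0,0,0,0,0,-0.26,0,0,0,0,0,0,-0.32,0,0,0,0,0,0,-0.38,0,0]

```text
t: 18.88
position: [514.1, 126.6, -19.3]
tool_rot: [-3.138, 0.001, -1.715]
ft_force: [7.3, -2.7, -2.8]
opening: 0.0
```

arm_command:
  increments: [0,0,0,0,-0.06,0,0,0,0,0,0,-0.12,0,0,0,0,0,0,-0.18,0,0,0,0,0,0,-0.24,0,0,0,0,0,0,-0.3,0,0,0,0,0,0,-0.36,0,0,0,0,0,0,-0.42,0,0,0,0,0,0,-0.48,0,0,0,0,0,0,-0.54,0,0,0,0,0,0,-0.6,0,0]

```text
t: 20.12
position: [541.5, 123.0, -19.6]
tool_rot: [3.141, 0.0, -1.714]
ft_force: [1.2, -0.1, -0.2]
opening: -0.0
```

```bash
python3 -c "
from meas import *
meas('n6',('scene',))"
```

```text
scene {'post-': (26.0, 21.9, 17.4, 25.8, 62.0), 'post+': (30.0, 21.6, 16.2, 25.5, 62.0), 'bar': (38.0, 21.6, 14.6, 26.7, 58.0), 'bar-': (4.0, 21.8, 20.3, 22.7, 58.0), 'bar+': (2.0, 21.3, 20.5, 22.1, 57.0)}
  net rider 0.57 21.4 7.4
  net gate 0.68 29.1 3.7
20.275 [541.8 123.  -19.5] [ 2.08  0.49 -0.02] pull 1.98
```

View pics/scene_n6.png

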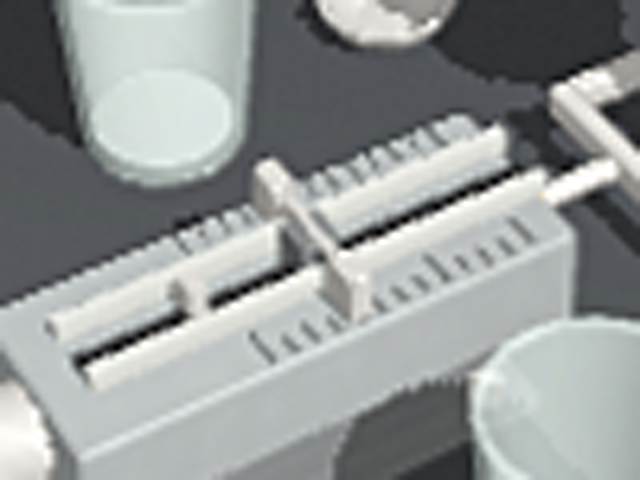

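The rider stayed at the gate while the tooth went back. Easing the last ~14 mm and stopping in the middle of the opening.

arm_command:
  increments: [0,0,0,0,-0.05,0,0,0,0,0,0,-0.1,0,0,0,0,0,0,-0.15,0,0,0,0,0,0,-0.2,0,0,0,0,0,0,-0.25,0,0,0,0,0,0,-0.3,0,0,0,0,0,0,-0.36,0,0,0,0,0,0,-0.42,0,0,0,0,0,0,-0.48,0,0,0,0,0,0,-0.52,0,0,0,0,0,0,-0.52,0,0]

```text
t: 21.65
position: [567.5, 119.0, -19.5]
tool_rot: [-3.141, 0.0, -1.714]
ft_force: [0.4, 0.3, 0.3]
opening: -0.0
```

```bash
python3 -c "
from meas import *
meas('n7',('scene',))"; python3 tip.py d
```

```text
scene {'post-': (26.0, 22.1, 17.6, 25.7, 62.0), 'post+': (29.0, 21.6, 17.6, 25.3, 61.0), 'bar': (39.0, 23.2, 15.2, 61.6, 61.0), 'bar-': (4.0, 22.3, 21.6, 23.0, 58.0), 'bar+': (3.0, 21.2, 20.3, 21.9, 57.0)}
  net rider 0.49 21.1 -2.9
  net gate 0.46 21.8 3.2
21.8 [567.1 119.1 -19.5] [-0.65 -0.5   0.18] pull -0.57
270 [[580.0, 122.0, -1.0], [579.0, 113.0, 0.0]]
273 [[578.0, 122.0, -1.0], [577.0, 113.0, -0.0]]
276 [[577.0, 123.0, -0.0], [575.0, 113.0, -1.0]]
279 [[576.0, 123.0, 0.0], [574.0, 113.0, -0.0]]
282 [[574.0, 123.0, -1.0], [573.0, 113.0, 0.0]]
285 [[578.0, 122.0, 12.0], [577.0, 113.0, 13.0]]
288 [[578.0, 122.0, 17.0], [576.0, 113.0, 15.0]]
291 [[579.0, 122.0, 20.0], [576.0, 113.0, 18.0]]
294 [[578.0, 122.0, 22.0], [577.0, 113.0, 22.0]]
297 [[578.0, 122.0, 25.0], [577.0, 114.0, 25.0]]
300 [[638.0, 109.0, 150.0], [577.0, 114.0, 28.0]]
303 [[578.0, 122.0, 31.0], [577.0, 114.0, 31.0]]
306 [[578.0, 122.0, 33.0], [578.0, 114.0, 34.0]]
309 [[578.0, 121.0, 35.0], [577.0, 114.0, 36.0]]
21.95 [567.21738786 119.10085821 -19.48651745] [ 0.00987969 -0.14208684  0.08288339]
```

View pics/tip_d.png

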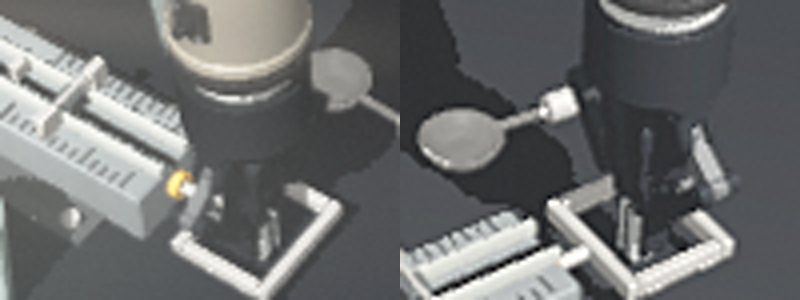

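The handle is home and the fingers are clear inside the loop. Lifting straight up.

arm_command:
  increments: [0,0,0,0,0,-0.2,0,0,0,0,0,0,-0.6,0,0,0,0,0,0,-1.2,0,0,0,0,0,0,-2,0,0,0,0,0,0,-2.8,0,0,0,0,0,0,-3.4,0,0,0,0,0,0,-3.4,0,0,0,0,0,0,-3.4,0]

```text
t: 22.95
position: [567.0, 118.9, 150.9]
tool_rot: [-3.141, -0.0, -1.714]
ft_force: [-0.0, 0.7, -0.2]
opening: -0.001
```

```bash
python3 -c "
from meas import *
meas('n8')
im=cams.get_image('wrist');cv2.imwrite('pics/wrist8.png',im['pixels'])
for f in finder.place_of(im,'handle_bar')[:1]:
    p=p2w(im,*f['centre'],z=30); print(p,(p[:2]-O)@ex)"
```

```text
scene {'post-': (26.0, 21.7, 17.6, 25.2, 62.0), 'post+': (31.0, 21.6, 16.6, 25.3, 62.0), 'bar': (36.0, 21.9, 14.7, 28.5, 60.0), 'bar-': (2.0, 22.3, 21.5, 23.0, 58.0), 'bar+': (4.0, 22.2, 21.0, 23.0, 59.0)}
  net rider 0.54 10.0 -8.6
  net gate 0.59 23.4 3.6
side {'post-': (21.0, 18.8, 15.7, 23.7, 63.0), 'post+': (25.0, 18.7, 14.1, 25.4, 63.0), 'bar': (38.0, 22.9, 4.4, 61.7, 62.0), 'bar-': (2.0, 19.6, 19.2, 20.0, 60.0), 'bar+': (3.0, 13.6, 4.4, 18.6, 58.0)}
  net rider 0.54 -7.0 -93.9
  net gate 0.65 32.9 -6.3
23.25 [566.8 119.  149.7] [ 0.21 -0.96 -0.42] pull 0.34
[537.8161144  121.50658302  30.        ] -153.5043779887472
```

View pics/wrist8.png

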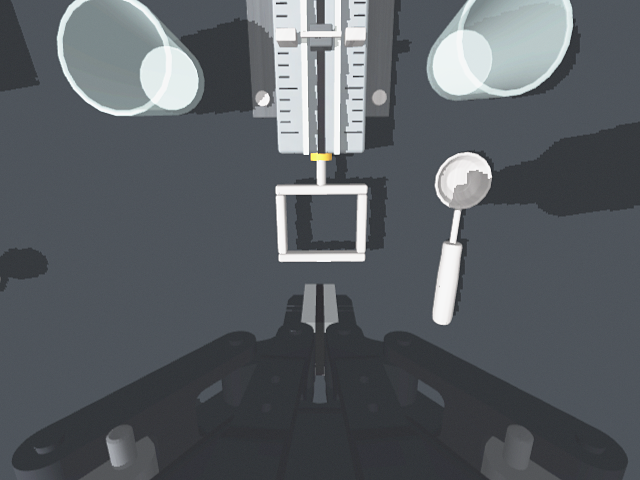

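View pics/scene_n8.png

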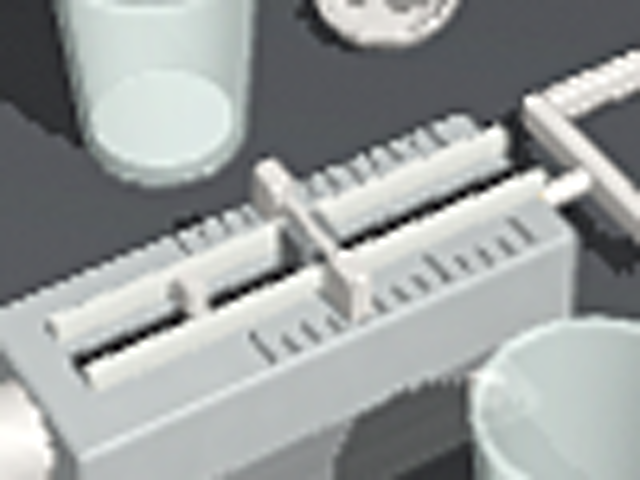

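The wrist view shows the rider's bar at (320,34), between posts at (288,36) and (354,35). The handle bar is at gauge x −153.5, so it is home. Handing in.

```bash
python3 -c "
from h import *
print(hand_in())"
```

```text
the job is handed in; nothing more can be done
None
```

I drew the handle with the shut fingers hooked behind its front bar until the rider stood in line with the gate posts. I held it there for about 1.5 s at roughly 12 N, then eased it home at 25–30 mm/s and lifted clear. I handed in at about 23 s of the 48 s allowed.

- **Rider:** in the last check its bar was in line with the posts. It measured about 0.6 mm short of the gate's middle in the scene camera, about 1 mm in the side camera from its one usable end, and about 1 px off in the wrist view. It stayed put when the handle went back.
- **Handle:** its front bar is at −153.5 mm from the gauge's origin, against −153 mm when home, and nothing touches it. I took no speed reading of the handle.
- **Bystanders:** the two glasses beside the tester and the spoon look unmoved. I did not look again at the third glass, jar, mug and tamper after the start.

**What disagreed:**
- **Height reading:** my first pull missed because the fingers passed over the handle bar without touching anything. All three cameras put the fingertips about 26 mm higher than the reported TCP height. I lowered by the camera readings instead, to a reported z of about −19 mm, and felt no table contact.
- **Networks:** their rider and gate positions scattered by several mm or more. I used the depth images and the pictures for alignment instead.

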